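Strip the bracket stack off the bench stud

TASK

Take the stack on the stud apart from the top down, one piece at a time: set the wing nut flat in the middle of the yellow tray, then the brass washer in the middle of the blue tray, then the white spacer in the middle of the black tray, and last lay the red bracket on the middle of the green mat, lugs up and its length along the mat's length. Each piece stays on the stud until its turn, and ends the same way up as it was; leave the amber jar standing where it is.

Things in the scene. Friction and masses are not known exactly. Their poses are not given: they have to be found in the camera images.
- stand: fixed grey stand: foot 100 mm across, 14 mm high; column 44 mm across up to 45 mm height; plain upright stud 8 mm across from 45 to 99 mm. Origin: centre of its underside, on the stud axis. The stack stands on the column, stud through it; undersides at height: bracket 45 mm, spacer 55, washer 73, wing nut on top 83. Nothing is screwed tight: each lifts straight up off the stud
- wingnut: dark steel wing nut, top of the stack, spun loose: round hub 22 mm across, 14 mm high, 13 mm hole; two wings 6 mm thick stand out along its x axis, 48 mm tip to tip, 4 to 16 mm high by the hub, tips rising to 22 mm. Origin: centre of the hub's underside, z up. Grip it across the hub along its y axis (22 mm). Yaw random
- washer: thick brass washer, 36 mm across, 10 mm high, 14 mm hole; second from the top. Origin: centre of its underside, z up
- spacer: white plastic spacer ring, 44 mm across, 18 mm high, 14 mm hole; third from the top, standing on the bracket between its lugs. Origin: centre of its underside, z up. Grip it along the bracket's y axis so that the fingers pass beside the bracket's lugs
- bracket: red U-shaped mounting bracket, bottom of the stack: plate 100 mm (its x) by 50 mm (its y), 10 mm thick, 14 mm hole in the middle; at each x end a lug 8 mm thick stands up to 26 mm above the underside. Origin: centre of its underside (hole axis), z up. Grip it in the middle across its 50 mm width (y), which overhangs the column by 3 mm each side. Yaw random
- yellow_tray: fixed yellow open tray for the wing nut, 106 mm square outside, 100 mm inside, rim 12 mm high, inner floor 3 mm above the table. Origin: centre of its underside
- blue_tray: fixed blue open tray for the washer, 106 mm square outside, 100 mm inside, rim 12 mm high, inner floor 3 mm above the table. Origin: centre of its underside
- black_tray: fixed black open tray for the spacer, 106 mm square outside, 100 mm inside, rim 12 mm high, inner floor 3 mm above the table. Origin: centre of its underside
- green_mat: fixed flat green mat for the bracket, 80 mm (its x) by 150 mm (its y, the long side), 5 mm thick. Origin: centre of its underside
- jar: small amber glass jar with an orange cap, 36 mm across, 50 mm high, loose, standing among the trays; it is to be left where it is. Origin: centre of its underside
There are look-alikes about, which are no part of the job. Leave any pink or purple look-alike of the spacer alone.

How it is judged:
On the way, in this order (a step that is already met when the one before it is completed fails the run):
1. the wing nut is set down in the middle of the yellow tray, while washer, spacer and bracket are still on the stud (horizontal distance between wingnut and yellow_tray below 0.015 m and z of wingnut in the frame of yellow_tray between 0 and 0.007 m and angle between wingnut's own z axis and vertical below 0.12 rad and contact force between wingnut and the fingers below 0.2 N and horizontal distance between each of washer, spacer, bracket and stand below 0.012 m), for 0.2 s.
2. the brass washer is set down in the middle of the blue tray, while spacer and bracket are still on the stud (horizontal distance between washer and blue_tray below 0.015 m and z of washer in the frame of blue_tray between 0 and 0.007 m and angle between washer's own z axis and vertical below 0.12 rad and contact force between washer and the fingers below 0.2 N and horizontal distance between each of spacer, bracket and stand below 0.012 m), for 0.2 s.
3. the white spacer is set down in the middle of the black tray, while the bracket is still on the stud (horizontal distance between spacer and black_tray below 0.015 m and z of spacer in the frame of black_tray between 0 and 0.007 m and angle between spacer's own z axis and vertical below 0.12 rad and contact force between spacer and the fingers below 0.2 N and horizontal distance between bracket and stand below 0.012 m), for 0.2 s.
4. the red bracket is laid lengthwise on the middle of the green mat (horizontal distance between bracket and green_mat below 0.015 m and z of bracket in the frame of green_mat between 0.002 and 0.009 m and angle between bracket's own z axis and vertical below 0.12 rad and angle between the x axis of bracket and the y axis of green_mat, either way round below 0.21 rad and contact force between bracket and the fingers below 0.2 N), for 0.2 s.
At the end, for the whole second after the job is handed in: Wing nut in the yellow tray, washer in the blue, spacer in the black, bracket on the green mat: each within 15 mm of its place's centre, resting on its floor, upright within 0.12 rad, released, at rest; the bracket's length along the mat's within 0.21 rad (either way round) (horizontal distance between wingnut and yellow_tray below 0.015 m and z of wingnut in the frame of yellow_tray between 0 and 0.007 m and angle between each of wingnut, washer, spacer, bracket's own z axis and vertical below 0.12 rad and linear speed of each of wingnut, washer, spacer, bracket below 0.02 m/s and horizontal distance between washer and blue_tray below 0.015 m and z of washer in the frame of blue_tray between 0 and 0.007 m and horizontal distance between spacer and black_tray below 0.015 m and z of spacer in the frame of black_tray between 0 and 0.007 m and horizontal distance between bracket and green_mat below 0.015 m and z of bracket in the frame of green_mat between 0.002 and 0.009 m and angle between the x axis of bracket and the y axis of green_mat, either way round below 0.21 rad); the robot touches nothing.
It fails at once if the amber jar is shifted by more than 20 mm or tipped (distance of jar from where it was at the start of the episode above 0.02 m or angle between jar's own z axis and vertical above 0.3 rad).
It also fails if it takes over 136 s, if anything falls off the work surface, if the arm or the gripper's body presses on something with over 40 N, if the wrist force passes 120 N, or if a joint passes its speed limit or range.

ROBOT

A 7-joint arm with a two-finger parallel gripper is mounted at the origin on the work surface. World frame = base frame: x ahead of the robot, y to its left, z up, the work surface at z = 0. Lengths are in m, angles in rad, forces in N, time in s.
With the tool pointing down it reaches from about 0.4 to 0.85 m from the base axis. Payload 10.4 kg.
Tool frame: the origin (TCP) lies between the finger pads; the fingertips stand 22 mm ahead of it and the grasp point (between the pads) lies 3 mm ahead of it; z points along the fingers, y is the line along which they close (so a half turn about z gives the same grasp; the last joint's range is limited). The gripper opens to 85 mm and grips with 20 to 120 N. Pads are 22 mm wide; open, the fingers measure 114 mm over their backs; the gripper's body (76 mm by 85 mm) begins 54 mm behind the grasp point. The pads swing forward as they close: fully open they stand 13 mm farther back than shut.
Start: joints at [1.315, 0.332, -0.065, 1.46, 0.022, 1.35, -0.088], TCP at [0.144, -0.608, 0.253] pointing down, gripper open.
Joint ranges: [-2.6, 2.6], [-0.5, 2.12], [-1.47, 1.34], [0.16, 2.42], [-1.27, 4.41], [0.06, 2.06], [-2.6, 2.6]. Speed limits (rad/s): [2.22, 2.22, 2.79, 2.79, 3.14, 3.14, 3.14].

INTERFACE

Orientations are given as [roll, pitch, yaw] about the fixed x, y, z axes, in that order (R = Rz(yaw) Ry(pitch) Rx(roll)).
In Python, from rig import ctrl, eyes, ticket gives the robot as it stands. The module is installed in compiled form; this text tells all that it offers.
- The arm moves only by the tool send_rows, never from a script. Its argument "deltas" is a list of rows, each a list of 6 numbers: the shift along the tool's x, y, z scaled (see below), then the turn, a rotation vector about the tool's x, y, z scaled (see below). A call has exactly 10 rows; each row shifts and turns the commanded pose from where the row before left it, along the tool's axes as they then stand; what a row does not reach is not made up. The controller multiplies each number of a shift by 0.025 m and each number of a turn by 4 degrees. A row lasts 1/12 s, in which the tool goes at most 41.7 mm and 7.16 degrees, less where a joint would pass 70% of its speed; a pose out of reach is approached as far as the arm can. A call with a number of a shift or a turn outside -1 to 1 is refused whole. A call with a gripper value outside its range is refused whole. "grip" is the opening, from 0 (shut) to 1 (fully open), set as the call begins (left out, the last holds). The fingers move at their own pace and stop on an object; "grip_force" is the grip in N (left out, the last holds). Time passes only in rows, so rows that do not move let the fingers close, or fill a call up. It gives the time, the measured TCP pose, the force, the opening and the grip force at its end, in the units of the state.
- ctrl.get_state(): the state, without advancing time (a new reading comes with each control period).
- eyes.read_camera(name): name is "scene" or "top" or "wrist"; returns a dict with "color" (400x640x3 uint8, red, green, blue), "depth" (400x640 float32, m along the optical axis (not along the pixel's ray), 0 where there is no reading), "intrinsics" (3x3 intrinsics, pixels), "rvec" (rotation vector, rad) and "tvec" (3), from world to camera coordinates, as OpenCV has them. Camera axes: x right, y down, z forward; pixel columns grow to the right and rows downward; lengths in m; the calibration is good to about 2 mm. A picture is of the moment at which its call begins.
- ticket.job_done(): hands the job in; it is judged then, once.
The state is a dict: "time": time; "joint_positions": joint angles; "dq": joint speeds; "joint_efforts": joint torques, N m; "tcp_pos": TCP position; "ee_rot": TCP orientation; "force": force on the tool from outside, world axes, zero at the start; "wrist_torque": the same for the moment, N m; "finger_gap": opening from 0.0 (shut) to 1.0 (fully open); "grasp_force": force on a finger pad.
Only numpy, scipy, OpenCV 4.12 (cv2) and the standard library are available. Lean on these libraries where they do the work, as an engineer would, in place of code of your own. Each camera call takes 0.05 s, during which the arm holds its last target. There are 200 camera calls.

## Working session

There is one attempt and no reset: what is moved stays moved. The work goes in short steps, Python scripts to look and compute and a tool call to move; the robot and the scene stay as the last step left them, time stands still between calls to the robot, and variables do not carry over. Pictures are saved under pics/ and viewed, at most 14 in all, crops included, and the job is handed in when it is done.

Besides the shell and the picture viewer there is one more tool, called after "Request:" by a JSON object that holds its "api" and its "payload", one argument or row to a line. send_rows: Moves the arm, as the interface text tells. Shifts and turns lie within -1 to 1; 1 stands for 0.025 m of shift or 4 degrees of turn. Its arguments: {"type":"object","properties":{"deltas":{"type":"array","items":{"type":"array","items":{"type":"number","minimum":-1,"maximum":1}}},"grip":{"type":"number"},"grip_force":{"type":"number"}},"required":["deltas"]}

```bash
mkdir -p pics
cat > h.py <<'E'
import numpy as np, cv2
from scipy.spatial.transform import Rotation as R
from rig import ctrl, eyes, ticket
def cam(n):
    d=eyes.read_camera(n); K=np.array(d["intrinsics"]); Rm=cv2.Rodrigues(np.array(d["rvec"],float))[0]; t=np.array(d["tvec"],float).ravel()
    v,u=np.mgrid[0:400,0:640]; z=d["depth"]
    pc=np.stack([(u-K[0,2])/K[0,0]*z,(v-K[1,2])/K[1,1]*z,z],-1)
    P=(pc-t)@Rm; P[z==0]=np.nan
    return d["color"],P
def save(n,c): cv2.imwrite("pics/"+n+".png",c[...,::-1])
E
python3 - <<'E'
from h import *
for n in("top","scene"):
    c,P=cam(n); save(n,c); np.savez(n,c=c,P=P)
s=ctrl.get_state(); print(s)
E
```

```text
{'time': 0.1, 'joint_positions': array([ 1.3154372 ,  0.33279362, -0.06470373,  1.46084297,  0.02161878,
        1.34987847, -0.0885174 ]), 'dq': array([ 1.47638576e-03, -2.26635350e-03, -1.29943696e-04, -3.00438677e-03,
       -8.00904770e-05, -9.61592699e-04, -8.69855481e-04]), 'joint_efforts': array([ 1.33637473e-03, -6.26748347e+01,  4.91903932e-02, -3.92434251e+01,
        1.62518903e-02,  6.98870339e-03, -6.22156040e-05]), 'tcp_pos': array([ 0.14409206, -0.60786027,  0.25261174]), 'ee_rot': array([-3.14036842e+00,  7.14358053e-05,  2.32768332e-01]), 'force': array([-0.78394783,  0.54453223, -0.18622665]), 'wrist_torque': array([ 0.02546896, -0.03291089, -0.03358537]), 'grasp_force': 0.0, 'finger_gap': 0.9985222593179586}
```

View pics/top.png

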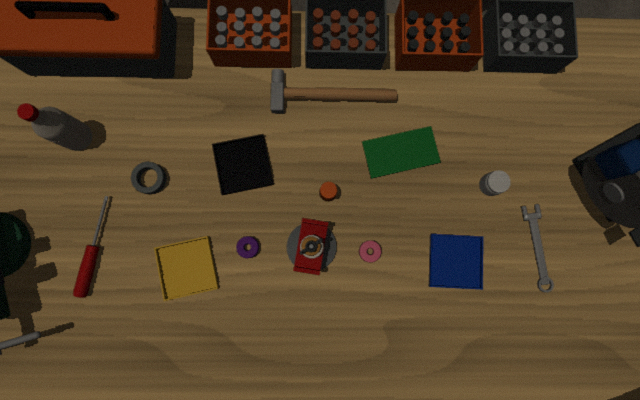

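View pics/scene.png

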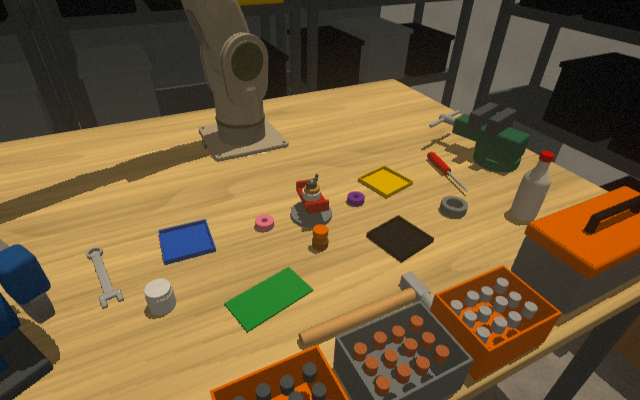

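The top view shows the stack at (312,247) on the grey foot, the yellow tray at (188,268), blue at (456,261), black at (243,164), green mat at (401,152) and the jar at (328,191). Possible mix-ups:
- For the spacer: the purple ring (248,247), pink ring (370,251) and grey ring (148,178). The white one on the stud is the right one.
- For the trays: the dark bin (345,30).
- For the jar: the white can (497,183).

```bash
cat > meas.py <<'E'
from h import *
f=np.load("top.npz"); c,P=f["c"],f["P"]; hsv=cv2.cvtColor(c,cv2.COLOR_RGB2HSV)
def rect(name,m,box,zr):
    u0,v0,u1,v1=box; b=np.zeros(m.shape,bool); b[v0:v1,u0:u1]=1
    b&=m&(P[...,2]>zr[0])&(P[...,2]<zr[1])
    q=P[b][:,:2].astype(np.float32); r=cv2.minAreaRect(q*1000); print(name,len(q),"c",np.round(r[0],1),"size",np.round(r[1],1),"ang",round(r[2],1),"z",np.round(np.nanmedian(P[b][:,2]),4))
H,S,V=hsv[...,0],hsv[...,1],hsv[...,2]
rect("yellow",(S>150),(145,225,230,310),(.0015,.02)) if 0 else rect("yellow",(H>20)&(H<32)&(S>190),(145,225,230,310),(-.01,.03))
rect("blue",(H>105)&(H<130)&(S>120),(415,220,500,300),(-.01,.03))
rect("black",(V<50),(205,125,280,205),(-.01,.03))
rect("green",(H>50)&(H<85)&(S>120),(350,115,450,190),(-.01,.03))
rect("jar",(H<14)&(S>180),(312,175,345,205),(.04,.06))
rect("lugs",((H<8)|(H>172))&(S>150),(280,210,345,285),(.064,.085))
rect("brkt",((H<8)|(H>172))&(S>150),(280,210,345,285),(.035,.085))
rect("foot",(S<256),(270,210,355,285),(.009,.02))
rect("above73",(S<256),(285,220,340,275),(.075,.12))
rect("above85",(S<256),(285,220,340,275),(.088,.12))
k=cv2.resize(c[205:290,270:355],None,fx=7,fy=7,interpolation=cv2.INTER_CUBIC); save("crop1",k)
E
python3 meas.py
```

```text
yellow 1266 c [417.9 269.5] size [103.  104.6] ang 13.2 z 0.0039
blue 2745 c [ 432.8 -267.3] size [107.2 104.4] ang 87.3 z 0.0033
black 2790 c [626.7 163.9] size [106.2 108.4] ang 12.7 z 0.0038
green 2636 c [ 657.4 -159.6] size [ 79.6 148.8] ang 13.5 z 0.0052
jar 228 c [569.6  -7.5] size [31.1 30.9] ang 90.0 z 0.0503
lugs 228 c [461.   25.1] size [48.3 99.4] ang 81.2 z 0.071
brkt 924 c [461.1  25.6] size [49.3 99.4] ang 80.9 z 0.0559
foot 647 c [462.2  24.2] size [98.3 82.4] ang 77.9 z 0.0119
above73 305 c [461.4  24.3] size [39.8 35.6] ang 82.1 z 0.085
above85 138 c [460.9  25.1] size [20.4 45. ] ang 13.2 z 0.0982
```

View pics/crop1.png

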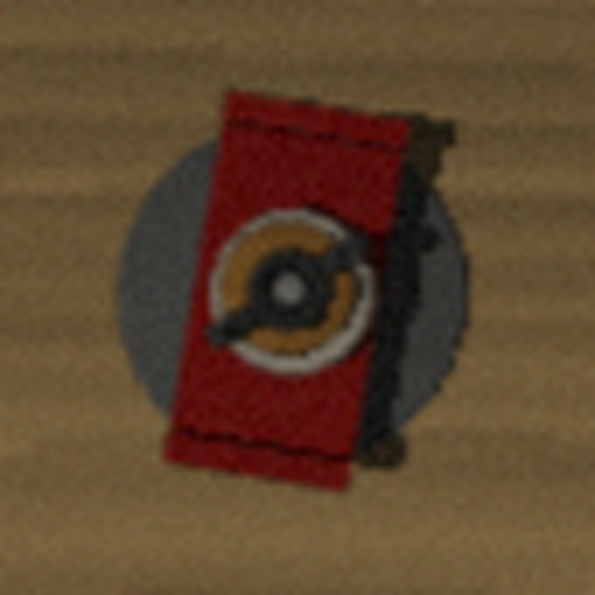

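The crop confirms the stack: the wing nut on the stud is centred at about (290,290), its wings running from lower-left (220,330) to upper-right (355,245). It sits on the brass washer, the white spacer and the red bracket, in that order. Next I'll refine the wing yaw and plan the first move.

```bash
cat >> h.py <<'E'
def go(x,y,z,yaw):
    s=ctrl.get_state(); p=s["tcp_pos"]; Rc=R.from_euler("xyz",s["ee_rot"])
    Rt=R.from_euler("xyz",[np.pi,0,np.radians(yaw)])
    d=Rc.inv().apply(np.array([x,y,z])-p)/.025; w=np.degrees((Rc.inv()*Rt).as_rotvec())/4
    d2=Rt.inv().apply(np.array([x,y,z])-p)/.025
    print("tcp",np.round(p,4),"rpy",np.round(np.degrees(s["ee_rot"]),2),"F",np.round(s["force"],1),"gap",round(s["finger_gap"],3),"gf",round(s["grasp_force"],1),"t",round(s["time"],1))
    print("shift units (now axes)",np.round(d,2),"after turn:",np.round(d2,2),"turn",np.round(w,2))
E
python3 - <<'E'
from h import *
for n in("top","scene"):
    f=np.load(n+".npz"); P=f["P"]; c=f["c"]
    m=(P[...,2]>.0865)&(np.hypot(P[...,0]-.461,P[...,1]-.025)<.03)
    q=P[m]; r=np.hypot(q[:,0]-.461,q[:,1]-.025)
    print(n,len(q),np.round(np.c_[q,r][r>.012]*1000)[:60:2].astype(int).tolist())
    w=q[r>.013]-[.461,.025,0]; a=2*np.arctan2(w[:,1],w[:,0]); print("yaw",np.degrees(np.angle(np.exp(1j*a).mean()))/2, "z max",q[:,2].max())
go(.461,.025,.25,122)
E
```

```text
top 142 [[475, 21, 87, 15], [475, 6, 106, 23], [473, 10, 107, 19], [473, 6, 106, 22], [471, 12, 96, 17], [471, 8, 105, 20], [471, 4, 103, 23], [470, 13, 98, 14], [469, 10, 101, 17], [468, 13, 99, 13], [468, 10, 97, 17], [457, 37, 98, 12], [455, 37, 99, 13], [453, 40, 96, 17], [453, 37, 99, 14], [451, 44, 105, 21], [451, 40, 99, 18], [451, 37, 99, 15], [450, 45, 107, 23], [450, 42, 106, 20], [450, 38, 98, 17], [448, 45, 107, 24], [448, 42, 107, 21], [446, 43, 104, 24]]
yaw -55.05928815019963 z max 0.10746852173109443
scene 111 [[443, 44, 103, 26], [452, 40, 106, 17], [453, 37, 105, 14], [455, 41, 105, 17], [452, 40, 101, 17], [453, 34, 100, 13], [453, 39, 99, 17], [453, 40, 96, 17], [455, 39, 94, 15], [456, 38, 92, 14], [472, 5, 105, 23], [475, 8, 106, 22], [474, 6, 104, 23], [471, 13, 100, 16], [473, 4, 101, 24], [473, 9, 99, 19], [471, 15, 97, 14], [474, 4, 99, 25], [471, 10, 96, 18], [471, 15, 94, 14], [474, 7, 95, 22], [475, 11, 95, 20], [472, 18, 91, 13], [473, 7, 92, 22], [471, 13, 90, 16], [473, 22, 88, 12], [473, 7, 89, 22]]
yaw -54.843519327587174 z max 0.10639355013885486
tcp [ 0.1441 -0.6079  0.2526] rpy [-179.93    0.     13.34] F [-0.8  0.5 -0.2] gap 0.999 gf 0.0 t 0.1
shift units (now axes) [ 18.17 -21.71   0.13] after turn: [14.75 24.16  0.1 ] turn [-1.000e-02 -2.000e-02 -2.717e+01]
```

Request:
{"api": "send_rows", "payload": {
  "deltas": [
    [0.6, -0.72, 0, 0, 0, 0],
    [0.6, -0.72, 0, 0, 0, 0],
    [0.6, -0.72, 0, 0, 0, 0],
    [0.6, -0.72, 0, 0, 0, 0],
    [0.6, -0.72, 0, 0, 0, 0],
    [0.6, -0.72, 0, 0, 0, 0],
    [0.6, -0.72, 0, 0, 0, 0],
    [0.6, -0.72, 0, 0, 0, 0],
    [0.6, -0.72, 0, 0, 0, 0],
    [0.6, -0.72, 0, 0, 0, 0]
  ],
  "grip": 0.45,
  "grip_force": 30
}}

```text
time: 0.93
tcp_pos: [0.2489, -0.3972, 0.253]
ee_rot: [-3.141, 0.0, 0.233]
force: [0.6, 0.8, -0.7]
finger_gap: 0.451
grasp_force: 0.0
```

Request:
{"api": "send_rows", "payload": {
  "deltas": [
    [0.6, -0.72, 0, 0, 0, 0],
    [0.6, -0.72, 0, 0, 0, 0],
    [0.6, -0.72, 0, 0, 0, 0],
    [0.6, -0.72, 0, 0, 0, 0],
    [0.6, -0.72, 0, 0, 0, 0],
    [0.6, -0.72, 0, 0, 0, 0],
    [0.6, -0.72, 0, 0, 0, 0],
    [0.6, -0.72, 0, 0, 0, 0],
    [0.6, -0.72, 0, 0, 0, 0],
    [0.6, -0.72, 0, 0, 0, 0]
  ]
}}

```text
time: 1.77
tcp_pos: [0.3532, -0.1875, 0.2531]
ee_rot: [3.142, 0.0, 0.233]
force: [-0.8, -0.9, 0.1]
finger_gap: 0.451
grasp_force: 0.0
```

Request:
{"api": "send_rows", "payload": {
  "deltas": [
    [0.6, -0.72, 0, 0, 0, 0],
    [0.6, -0.72, 0, 0, 0, 0],
    [0.6, -0.72, 0, 0, 0, 0],
    [0.6, -0.72, 0, 0, 0, 0],
    [0.6, -0.72, 0, 0, 0, 0],
    [0.6, -0.72, 0, 0, 0, 0],
    [0.6, -0.72, 0, 0, 0, 0],
    [0.6, -0.72, 0, 0, 0, 0],
    [0.6, -0.72, 0, 0, 0, 0],
    [0.6, -0.72, 0, 0, 0, 0]
  ]
}}

```text
time: 2.6
tcp_pos: [0.4577, 0.0221, 0.2532]
ee_rot: [3.141, 0.0, 0.233]
force: [-0.0, 0.6, 0.1]
finger_gap: 0.454
grasp_force: 0.0
```

Request:
{"api": "send_rows", "payload": {
  "deltas": [
    [0, 0, 0, 0, 0, -1],
    [0, 0, 0, 0, 0, -1],
    [0, 0, 0, 0, 0, -1],
    [0, 0, 0, 0, 0, -1],
    [0, 0, 0, 0, 0, -1],
    [0, 0, 0, 0, 0, -1],
    [0, 0, 0, 0, 0, -1],
    [0, 0, 0, 0, 0, -1],
    [0, 0, 0, 0, 0, -1],
    [0, 0, 0, 0, 0, -1]
  ]
}}

```text
time: 3.43
tcp_pos: [0.4573, 0.0211, 0.253]
ee_rot: [-3.141, 0.0, 0.934]
force: [-0.7, 0.8, 0.3]
finger_gap: 0.452
grasp_force: 0.0
```

Request:
{"api": "send_rows", "payload": {
  "deltas": [
    [0, 0, 0, 0, 0, -1],
    [0, 0, 0, 0, 0, -1],
    [0, 0, 0, 0, 0, -1],
    [0, 0, 0, 0, 0, -1],
    [0, 0, 0, 0, 0, -1],
    [0, 0, 0, 0, 0, -1],
    [0, 0, 0, 0, 0, -1],
    [0, 0, 0, 0, 0, -1],
    [0, 0, 0, 0, 0, -1],
    [0, 0, 0, 0, 0, -1]
  ]
}}

```text
time: 4.27
tcp_pos: [0.4573, 0.0211, 0.253]
ee_rot: [-3.141, 0.0, 1.633]
force: [-0.2, 0.1, 1.7]
finger_gap: 0.452
grasp_force: 0.0
```

Request:
{"api": "send_rows", "payload": {
  "deltas": [
    [0, 0, 0, 0, 0, -1],
    [0, 0, 0, 0, 0, -1],
    [0, 0, 0, 0, 0, -1],
    [0, 0, 0, 0, 0, -1],
    [0, 0, 0, 0, 0, -1],
    [0, 0, 0, 0, 0, -1],
    [0, 0, 0, 0, 0, -1],
    [0, 0, 0, 0, 0, -0.4],
    [0, 0, 0, 0, 0, 0],
    [0, 0, 0, 0, 0, 0]
  ]
}}

```text
time: 5.1
tcp_pos: [0.4573, 0.0211, 0.2531]
ee_rot: [-3.141, -0.0, 2.144]
force: [-0.2, -0.9, -0.4]
finger_gap: 0.451
grasp_force: 0.0
```

```bash
cat > tips.py <<'E'
from h import *
import sys
c,P=cam("wrist"); save(sys.argv[1],c)
s=ctrl.get_state(); Q=R.from_euler("xyz",s["ee_rot"]).inv().apply((P-s["tcp_pos"]).reshape(-1,3)).reshape(P.shape)
m=(abs(Q[...,0])<.012)&(abs(Q[...,1])<.06)&(Q[...,2]<.04)
q=Q[m]; print(len(q))
for sg in(1,-1):
    t=q[q[:,1]*sg>0]
    if len(t): print("side",sg,"ztip",np.round(np.percentile(t[:,2],[50,95,99,100])*1000,1),"inner y",np.round(np.percentile(abs(t[:,1]),[0,5,50,100])*1000,1))
go(.461,.025,.15,123)
E
python3 tips.py wrist1
```

```text
24402
side 1 ztip [-35.9   3.9  13.9  20.3] inner y [ 0.1  8.6 39.5 60. ]
side -1 ztip [-36.    3.7  14.   20.9] inner y [ 0.1  9.  40.5 60. ]
tcp [0.4574 0.0211 0.2532] rpy [-179.99   -0.    122.87] F [ 0.3 -0.6  0.6] gap 0.449 gf 0.0 t 5.2
shift units (now axes) [0.05 0.21 4.13] after turn: [0.05 0.21 4.13] turn [-0.   -0.   -0.03]
```

View pics/wrist1.png

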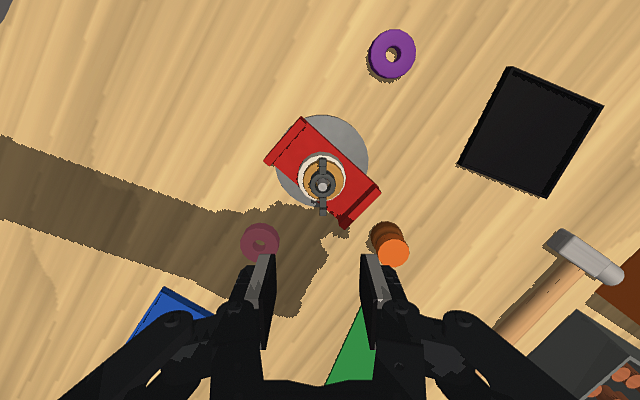

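Wrist view: the wing nut is at (322,187) with its wings vertical in the image, so it lines up with tool x. The fingers sit either side at u≈265 and 370. The pink ring (260,242), purple ring (392,55) and jar (390,245) stay clear.

Request:
{"api": "send_rows", "payload": {
  "deltas": [
    [0.05, 0.2, 0, 0, 0, 0],
    [0, 0, 0.6, 0, 0, 0],
    [0, 0, 0.6, 0, 0, 0],
    [0, 0, 0.6, 0, 0, 0],
    [0, 0, 0.6, 0, 0, 0],
    [0, 0, 0.6, 0, 0, 0],
    [0, 0, 0.6, 0, 0, 0],
    [0, 0, 0.6, 0, 0, 0],
    [0, 0, 0.6, 0, 0, 0],
    [0, 0, 0, 0, 0, 0]
  ]
}}

```text
time: 5.98
tcp_pos: [0.4597, 0.025, 0.1309]
ee_rot: [-3.139, -0.003, 2.145]
force: [-1.2, 0.5, 0.6]
finger_gap: 0.45
grasp_force: 0.0
```

```bash
cat > m2.py <<'E'
from h import *
c,P=cam("wrist")
r=np.hypot(P[...,0]-.461,P[...,1]-.025)
for n,a,b in(("wing",.09,.109),("washer+",.080,.086),("spacer",.070,.0755),("lug",.066,.074)):
    q=P[(P[...,2]>a)&(P[...,2]<b)&(r<(.027 if n!="lug" else .07))]
    if len(q)>20: print(n,len(q),np.round(cv2.minAreaRect((q[:,:2]*1000).astype(np.float32)),1) if 0 else cv2.minAreaRect((q[:,:2]*1000).astype(np.float32)), np.round(np.median(q[:,2]),4))
go(.461,.025,.107,123)
E
python3 m2.py
```

```text
wing 2054 ((459.7617492675781, 23.94898796081543), (21.28232192993164, 46.122833251953125), 52.804039001464844) 0.0977
washer+ 1381 ((459.8240051269531, 25.451263427734375), (35.47456741333008, 32.774566650390625), 24.56526756286621) 0.0831
spacer 1044 ((456.472900390625, 25.481201171875), (43.066184997558594, 35.10927200317383), 50.32456588745117) 0.073
lug 3072 ((460.35546875, 24.449111938476562), (50.027313232421875, 100.01541137695312), 80.88792419433594) 0.0714
tcp [0.4603 0.0252 0.1324] rpy [-1.7990e+02 -1.2000e-01  1.2293e+02] F [ 0.1 -0.2 -0.1] gap 0.45 gf 0.0 t 6.0
shift units (now axes) [-0.02  0.02  1.01] after turn: [-0.02  0.02  1.01] turn [-0.02 -0.03 -0.02]
```

Request:
{"api": "send_rows", "payload": {
  "deltas": [
    [0, 0, 0.2, 0, 0, 0],
    [0, 0, 0.2, 0, 0, 0],
    [0, 0, 0.2, 0, 0, 0],
    [0, 0, 0.2, 0, 0, 0],
    [0, 0, 0.2, 0, 0, 0],
    [0, 0, 0, 0, 0, 0],
    [0, 0, 0, 0, 0, 0],
    [0, 0, 0, 0, 0, 0],
    [0, 0, 0, 0, 0, 0],
    [0, 0, 0, 0, 0, 0]
  ]
}}

```text
time: 6.87
tcp_pos: [0.4612, 0.0248, 0.1085]
ee_rot: [3.141, 0.0, 2.146]
force: [1.1, 0.5, -0.1]
finger_gap: 0.454
grasp_force: 0.0
```

Request:
{"api": "send_rows", "payload": {
  "deltas": [
    [0, 0, 0, 0, 0, 0],
    [0, 0, 0, 0, 0, 0],
    [0, 0, 0, 0, 0, 0],
    [0, 0, 0, 0, 0, 0],
    [0, 0, 0, 0, 0, 0],
    [0, 0, 0, 0, 0, 0],
    [0, 0, 0, 0, 0, 0],
    [0, 0, 0, 0, 0, 0],
    [0, 0, 0, 0, 0, 0],
    [0, 0, 0, 0, 0, 0]
  ],
  "grip": 0.0,
  "grip_force": 30
}}

```text
time: 7.7
tcp_pos: [0.4612, 0.0248, 0.1085]
ee_rot: [3.141, 0.0, 2.146]
force: [-0.9, -0.5, 4.1]
finger_gap: 0.235
grasp_force: 29.5
```

```bash
python3 tips.py wrist2
```

```text
27676
side 1 ztip [-34.5  17.3  35.2  40. ] inner y [ 0.1  3.9 31.6 58.5]
side -1 ztip [-34.4  19.3  35.6  39.2] inner y [ 0.1  4.1 32.1 59.5]
tcp [0.4612 0.0249 0.1085] rpy [1.7999e+02 2.0000e-02 1.2294e+02] F [-2.3 -0.2  5.3] gap 0.236 gf 29.5 t 7.8
shift units (now axes) [ 0.01 -0.   -1.66] after turn: [ 0.01 -0.   -1.66] turn [ 0.    0.   -0.02]
```

View pics/wrist2.png

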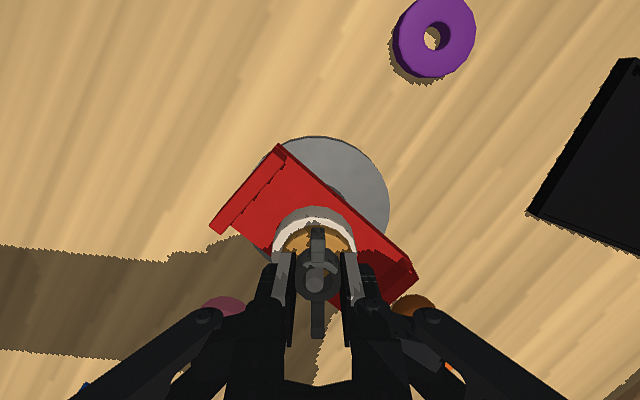

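Gripped at gap 0.235: the nut is centred between the pads at (317,280), wings clear. Lifting.

Request:
{"api": "send_rows", "payload": {
  "deltas": [
    [0, 0, -0.1, 0, 0, 0],
    [0, 0, -0.2, 0, 0, 0],
    [0, 0, -0.4, 0, 0, 0],
    [0, 0, -0.5, 0, 0, 0],
    [0, 0, -0.5, 0, 0, 0],
    [0, 0, -0.5, 0, 0, 0],
    [0, 0, -0.5, 0, 0, 0],
    [0, 0, -0.5, 0, 0, 0],
    [0, 0, -0.3, 0, 0, 0],
    [0, 0, 0, 0, 0, 0]
  ]
}}

```text
time: 8.58
tcp_pos: [0.4619, 0.025, 0.1977]
ee_rot: [3.139, 0.002, 2.146]
force: [-0.4, 0.7, -0.0]
finger_gap: 0.236
grasp_force: 29.4
```

Run:
```python
from h import *
c,P=cam("top"); np.savez("top2",c=c,P=P)
go(.4180,.2695,.0300,123)
```

```text
tcp [0.4614 0.0249 0.1966] rpy [1.7994e+02 8.0000e-02 1.2293e+02] F [ 0.5 -0.5 -0.4] gap 0.236 gf 29.4 t 8.6
shift units (now axes) [9.17 3.86 6.65] after turn: [9.15 3.87 6.66] turn [ 0.02  0.02 -0.02]
```

Request:
{"api": "send_rows", "payload": {
  "deltas": [
    [0.3, 0.13, 0, 0, 0, 0],
    [0.6, 0.25, 0, 0, 0, 0],
    [0.6, 0.25, 0, 0, 0, 0],
    [0.6, 0.25, 0, 0, 0, 0],
    [0.6, 0.25, 0, 0, 0, 0],
    [0.6, 0.25, 0, 0, 0, 0],
    [0.6, 0.25, 0, 0, 0, 0],
    [0.6, 0.25, 0, 0, 0, 0],
    [0.6, 0.25, 0, 0, 0, 0],
    [0.6, 0.25, 0, 0, 0, 0]
  ]
}}

```text
time: 9.47
tcp_pos: [0.4325, 0.178, 0.195]
ee_rot: [-3.141, -0.001, 2.146]
force: [-0.2, 0.3, -0.8]
finger_gap: 0.236
grasp_force: 29.4
```

Request:
{"api": "send_rows", "payload": {
  "deltas": [
    [0.6, 0.25, 0, 0, 0, 0],
    [0.6, 0.25, 0, 0, 0, 0],
    [0.6, 0.25, 0, 0, 0, 0],
    [0.6, 0.25, 0, 0, 0, 0],
    [0.6, 0.25, 0, 0, 0, 0],
    [0.45, 0.24, 0, 0, 0, 0],
    [0, 0, 0.2, 0, 0, 0],
    [0, 0, 0.2, 0, 0, 0],
    [0, 0, 0, 0, 0, 0],
    [0, 0, 0, 0, 0, 0]
  ]
}}

```text
time: 10.3
tcp_pos: [0.4177, 0.2684, 0.185]
ee_rot: [-3.14, 0.0, 2.145]
force: [-0.2, 0.0, 0.0]
finger_gap: 0.238
grasp_force: 29.4
```

Run:
```python
from h import *
c,P=cam("wrist"); save("w3",c)
hsv=cv2.cvtColor(c,cv2.COLOR_RGB2HSV); m=(hsv[...,0]>20)&(hsv[...,0]<33)&(hsv[...,1]>180)&(abs(P[...,2])<.02)&(np.hypot(P[...,0]-.418,P[...,1]-.27)<.09)
print(m.sum(),cv2.minAreaRect((P[m][:,:2]*1000).astype(np.float32)))
s=ctrl.get_state(); Q=R.from_euler("xyz",s["ee_rot"]).inv().apply((P-s["tcp_pos"]).reshape(-1,3)); 
go(.4180,.2695,.0300,123)
```

```text
14126 ((417.191162109375, 269.1637268066406), (106.33429718017578, 106.623046875), 12.987441062927246)
tcp [0.4179 0.2685 0.1854] rpy [-1.7995e+02  1.0000e-02  1.2287e+02] F [ 0.5  0.3 -0.2] gap 0.231 gf 29.4 t 10.3
shift units (now axes) [0.03 0.03 6.22] after turn: [0.03 0.03 6.22] turn [-0.01  0.   -0.03]
```

View pics/w3.png

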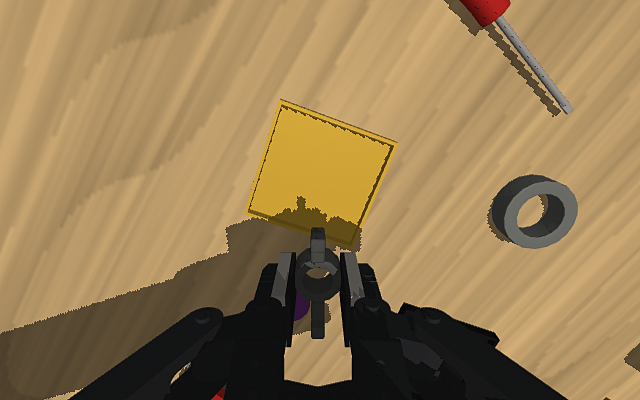

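The nut is held level at (318,275) and the yellow tray is at about (322,172); wrist and top measurements agree to 1 mm. Lowering.

Request:
{"api": "send_rows", "payload": {
  "deltas": [
    [0, 0, 0.6, 0, 0, 0],
    [0, 0, 0.8, 0, 0, 0],
    [0, 0, 0.8, 0, 0, 0],
    [0, 0, 0.8, 0, 0, 0],
    [0, 0, 0.8, 0, 0, 0],
    [0, 0, 0.8, 0, 0, 0],
    [0, 0, 0.7, 0, 0, 0],
    [0, 0, 0.4, 0, 0, 0],
    [0, 0, 0.3, 0, 0, 0],
    [0, 0, 0.1, 0, 0, 0]
  ]
}}

```text
time: 11.18
tcp_pos: [0.4178, 0.269, 0.0327]
ee_rot: [-3.141, -0.0, 2.145]
force: [-0.1, -0.7, -0.5]
finger_gap: 0.233
grasp_force: 29.4
```

Request:
{"api": "send_rows", "payload": {
  "deltas": [
    [0, 0, 0.06, 0, 0, 0],
    [0, 0, 0.06, 0, 0, 0],
    [0, 0, 0.02, 0, 0, 0],
    [0, 0, 0, 0, 0, 0],
    [0, 0, 0, 0, 0, 0],
    [0, 0, 0, 0, 0, 0],
    [0, 0, 0, 0, 0, 0],
    [0, 0, 0, 0, 0, 0],
    [0, 0, 0, 0, 0, 0],
    [0, 0, 0, 0, 0, 0]
  ]
}}

```text
time: 12.02
tcp_pos: [0.4178, 0.2695, 0.0298]
ee_rot: [-3.142, 0.0, 2.146]
force: [0.1, 0.0, -1.0]
finger_gap: 0.232
grasp_force: 29.4
```

Request:
{"api": "send_rows", "payload": {
  "deltas": [
    [0, 0, 0.02, 0, 0, 0],
    [0, 0, 0.02, 0, 0, 0],
    [0, 0, 0.02, 0, 0, 0],
    [0, 0, 0, 0, 0, 0],
    [0, 0, 0, 0, 0, 0],
    [0, 0, 0, 0, 0, 0],
    [0, 0, 0, 0, 0, 0],
    [0, 0, 0, 0, 0, 0],
    [0, 0, 0, 0, 0, 0],
    [0, 0, 0, 0, 0, 0]
  ]
}}

```text
time: 12.85
tcp_pos: [0.4179, 0.2694, 0.0286]
ee_rot: [-3.141, 0.0, 2.146]
force: [-2.0, -1.8, 5.7]
finger_gap: 0.235
grasp_force: 30.1
```

Request:
{"api": "send_rows", "payload": {
  "deltas": [
    [0, 0, 0, 0, 0, 0],
    [0, 0, 0, 0, 0, 0],
    [0, 0, 0, 0, 0, 0],
    [0, 0, 0, 0, 0, 0],
    [0, 0, 0, 0, 0, 0],
    [0, 0, 0, 0, 0, 0],
    [0, 0, 0, 0, 0, 0],
    [0, 0, 0, 0, 0, 0],
    [0, 0, 0, 0, 0, 0],
    [0, 0, 0, 0, 0, 0]
  ],
  "grip": 0.45
}}

```text
time: 13.68
tcp_pos: [0.4178, 0.2694, 0.0283]
ee_rot: [-3.142, 0.0, 2.146]
force: [-0.1, -0.3, 0.0]
finger_gap: 0.45
grasp_force: 0.0
```

Request:
{"api": "send_rows", "payload": {
  "deltas": [
    [0, 0, -0.3, 0, 0, 0],
    [0, 0, -0.6, 0, 0, 0],
    [0, 0, -0.8, 0, 0, 0],
    [0, 0, -0.8, 0, 0, 0],
    [0, 0, -0.8, 0, 0, 0],
    [0, 0, -0.8, 0, 0, 0],
    [0, 0, -0.8, 0, 0, 0],
    [0, 0, -0.7, 0, 0, 0],
    [0, 0, -0.4, 0, 0, 0],
    [0, 0, 0, 0, 0, 0]
  ]
}}

```text
time: 14.52
tcp_pos: [0.4186, 0.2701, 0.1804]
ee_rot: [3.138, 0.001, 2.146]
force: [0.3, 0.4, -0.4]
finger_gap: 0.451
grasp_force: 0.0
```

Run:
```python
from h import *
c,P=cam("wrist"); save("w4",c)
m=(P[...,2]>.013)&(P[...,2]<.03)&(np.hypot(P[...,0]-.418,P[...,1]-.27)<.045)
q=P[m]; print(m.sum(),cv2.minAreaRect((q[:,:2]*1000).astype(np.float32)),np.percentile(q[:,2],[5,50,95,100]))
s=ctrl.get_state(); 
go(.4605,.0248,.150,123); go(.4605,.0248,.150,171)
```

```text
584 ((417.36114501953125, 269.14239501953125), (21.088970184326172, 45.60422897338867), 12.8742036819458) [0.01526371 0.01783887 0.02567539 0.02729375]
tcp [0.4182 0.2695 0.1789] rpy [1.7991e+02 5.0000e-02 1.2292e+02] F [-0.3  0.4 -1.2] gap 0.454 gf 0.0 t 14.6
shift units (now axes) [-9.14 -3.9   1.16] after turn: [-9.13 -3.91  1.16] turn [ 0.02  0.01 -0.02]
tcp [0.4182 0.2695 0.1789] rpy [1.7991e+02 5.0000e-02 1.2292e+02] F [-0.3  0.4 -1.2] gap 0.454 gf 0.0 t 14.6
shift units (now axes) [-9.14 -3.9   1.16] after turn: [-3.2  -9.4   1.16] turn [  0.02   0.02 -12.02]
```

The wing nut is released and upright, within 1 mm of the tray centre. Going back for the washer and turning to yaw 171° for the bracket's axes.

Request:
{"api": "send_rows", "payload": {
  "deltas": [
    [-0.6, -0.26, 0, 0, 0, 0],
    [-0.6, -0.26, 0, 0, 0, 0],
    [-0.6, -0.26, 0, 0, 0, 0],
    [-0.6, -0.26, 0, 0, 0, 0],
    [-0.6, -0.26, 0, 0, 0, 0],
    [-0.6, -0.26, 0, 0, 0, 0],
    [-0.6, -0.26, 0, 0, 0, 0],
    [-0.6, -0.26, 0, 0, 0, 0],
    [-0.6, -0.26, 0, 0, 0, 0],
    [-0.6, -0.26, 0, 0, 0, 0]
  ],
  "grip": 0.58
}}

```text
time: 15.4
tcp_pos: [0.4442, 0.1071, 0.1771]
ee_rot: [-3.14, -0.001, 2.146]
force: [0.2, 0.3, 0.2]
finger_gap: 0.582
grasp_force: 0.0
```

Request:
{"api": "send_rows", "payload": {
  "deltas": [
    [-0.6, -0.26, 0, 0, 0, 0],
    [-0.6, -0.26, 0, 0, 0, 0],
    [-0.6, -0.26, 0, 0, 0, 0],
    [-0.6, -0.26, 0, 0, 0, 0],
    [-0.6, -0.26, 0, 0, 0, 0],
    [-0.13, 0, 0, 0, 0, 0],
    [0, 0, 0, 0, 0, -1],
    [0, 0, 0, 0, 0, -1],
    [0, 0, 0, 0, 0, -1],
    [0, 0, 0, 0, 0, -1]
  ]
}}

```text
time: 16.23
tcp_pos: [0.4596, 0.0255, 0.1774]
ee_rot: [-3.141, -0.001, 2.429]
force: [0.9, -1.2, 0.1]
finger_gap: 0.581
grasp_force: 0.0
```

Request:
{"api": "send_rows", "payload": {
  "deltas": [
    [0, 0, 0, 0, 0, -1],
    [0, 0, 0, 0, 0, -1],
    [0, 0, 0, 0, 0, -1],
    [0, 0, 0, 0, 0, -1],
    [0, 0, 0, 0, 0, -1],
    [0, 0, 0, 0, 0, -1],
    [0, 0, 0, 0, 0, -1],
    [0, 0, 0, 0, 0, -1],
    [0, 0, 0, 0, 0, 0],
    [0, 0, 0, 0, 0, 0]
  ]
}}

```text
time: 17.07
tcp_pos: [0.4597, 0.0254, 0.1777]
ee_rot: [3.141, -0.001, 2.982]
force: [1.0, -0.1, 0.3]
finger_gap: 0.579
grasp_force: 0.0
```

```bash
cat > m3.py <<'E'
from h import *
import sys
name,z0,z1,x,y,z,yaw=sys.argv[1],*map(float,sys.argv[2:])
c,P=cam("wrist"); save(name,c)
r=np.hypot(P[...,0]-.461,P[...,1]-.025)
q=P[(P[...,2]>z0)&(P[...,2]<z1)&(r<.03)&(r>.008)]
(cx,cy),rad=cv2.minEnclosingCircle((q[:,:2]*1000).astype(np.float32)); print(len(q),cx,cy,rad,np.median(q[:,2]))
go(x,y,z,yaw)
E
python3 m3.py w5 .080 .087 .4605 .0248 .097 171
```

```text
1641 460.0700988769531 23.91570472717285 17.91217803955078 0.08317461718644417
tcp [0.4598 0.0253 0.1778] rpy [ 1.7999e+02 -5.0000e-02  1.7082e+02] F [-0.2  0.3  0.1] gap 0.576 gf 0.0 t 17.1
shift units (now axes) [-0.03 -0.02  3.23] after turn: [-0.03 -0.02  3.23] turn [ 0.   -0.01 -0.04]
```

View pics/w5.png

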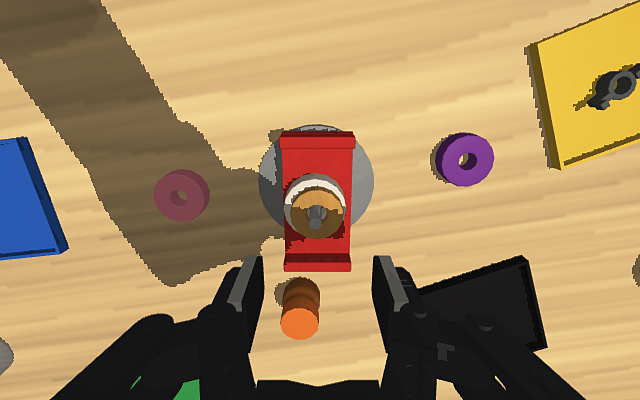

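The washer, now on top at (317,213), is centred between the fingers. The bracket lugs are parallel to tool x, and the nut lies flat in the yellow tray at (613,87).

Request:
{"api": "send_rows", "payload": {
  "deltas": [
    [0, 0, 0.5, 0, 0, 0],
    [0, 0, 0.6, 0, 0, 0],
    [0, 0, 0.6, 0, 0, 0],
    [0, 0, 0.6, 0, 0, 0],
    [0, 0, 0.4, 0, 0, 0],
    [0, 0, 0.3, 0, 0, 0],
    [0, 0, 0.15, 0, 0, 0],
    [0, 0, 0.1, 0, 0, 0],
    [0, 0, 0, 0, 0, 0],
    [0, 0, 0, 0, 0, 0]
  ]
}}

```text
time: 17.95
tcp_pos: [0.4604, 0.0249, 0.0975]
ee_rot: [-3.142, 0.001, 2.983]
force: [0.4, 0.1, 0.1]
finger_gap: 0.581
grasp_force: 0.0
```

Request:
{"api": "send_rows", "payload": {
  "deltas": [
    [0, 0, 0, 0, 0, 0],
    [0, 0, 0, 0, 0, 0],
    [0, 0, 0, 0, 0, 0],
    [0, 0, 0, 0, 0, 0],
    [0, 0, 0, 0, 0, 0],
    [0, 0, 0, 0, 0, 0],
    [0, 0, 0, 0, 0, 0],
    [0, 0, 0, 0, 0, 0],
    [0, 0, 0, 0, 0, 0],
    [0, 0, 0, 0, 0, 0]
  ],
  "grip": 0.0,
  "grip_force": 30
}}

```text
time: 18.78
tcp_pos: [0.4606, 0.0249, 0.0979]
ee_rot: [-3.141, 0.001, 2.983]
force: [-1.5, -0.0, 4.9]
finger_gap: 0.396
grasp_force: 29.3
```

```bash
python3 m3.py w6 .080 .087 .4328 -.2673 .19 171
```

```text
3685 454.0235290527344 26.043859481811523 29.031152725219727 0.08319750175093488
tcp [0.4606 0.0249 0.0979] rpy [-1.7998e+02  7.0000e-02  1.7093e+02] F [-1.6  0.2  5.8] gap 0.396 gf 29.3 t 18.8
shift units (now axes) [ -0.75 -11.72  -3.68] after turn: [ -0.73 -11.72  -3.69] turn [-0.01  0.02 -0.02]
```

View pics/w6.png

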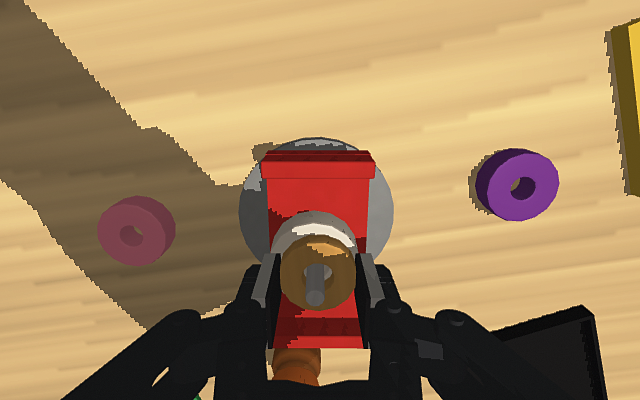

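The washer at (318,272) is held between both pads (gap 0.396) and the spacer is visible beneath it. Lifting and carrying it to the blue tray.

Request:
{"api": "send_rows", "payload": {
  "deltas": [
    [0, 0, -0.1, 0, 0, 0],
    [0, 0, -0.2, 0, 0, 0],
    [0, 0, -0.4, 0, 0, 0],
    [0, 0, -0.5, 0, 0, 0],
    [0, 0, -0.5, 0, 0, 0],
    [0, 0, -0.5, 0, 0, 0],
    [0, 0, -0.5, 0, 0, 0],
    [0, 0, -0.5, 0, 0, 0],
    [0, 0, -0.4, 0, 0, 0],
    [0, 0, 0, 0, 0, 0]
  ]
}}

```text
time: 19.67
tcp_pos: [0.4612, 0.0249, 0.1895]
ee_rot: [-3.141, 0.004, 2.983]
force: [0.5, -0.1, -1.0]
finger_gap: 0.395
grasp_force: 30.0
```

Request:
{"api": "send_rows", "payload": {
  "deltas": [
    [0, -0.3, 0, 0, 0, 0],
    [-0.05, -0.7, 0, 0, 0, 0],
    [-0.05, -0.7, 0, 0, 0, 0],
    [-0.05, -0.7, 0, 0, 0, 0],
    [-0.05, -0.7, 0, 0, 0, 0],
    [-0.05, -0.7, 0, 0, 0, 0],
    [-0.05, -0.7, 0, 0, 0, 0],
    [-0.05, -0.7, 0, 0, 0, 0],
    [-0.05, -0.7, 0, 0, 0, 0],
    [-0.05, -0.7, 0, 0, 0, 0]
  ]
}}

```text
time: 20.5
tcp_pos: [0.4443, -0.1412, 0.1862]
ee_rot: [3.141, -0.001, 2.983]
force: [-0.1, -0.3, -0.8]
finger_gap: 0.396
grasp_force: 30.0
```

Request:
{"api": "send_rows", "payload": {
  "deltas": [
    [-0.05, -0.7, 0, 0, 0, 0],
    [-0.05, -0.7, 0, 0, 0, 0],
    [-0.05, -0.7, 0, 0, 0, 0],
    [-0.05, -0.7, 0, 0, 0, 0],
    [-0.05, -0.7, 0, 0, 0, 0],
    [-0.03, -0.7, 0, 0, 0, 0],
    [0, -0.7, 0, 0, 0, 0],
    [0, -0.2, 0, 0, 0, 0],
    [0, 0, 0, 0, 0, 0],
    [0, 0, 0, 0, 0, 0]
  ]
}}

```text
time: 21.33
tcp_pos: [0.4319, -0.2662, 0.1865]
ee_rot: [3.141, -0.001, 2.983]
force: [-0.3, 0.3, -0.8]
finger_gap: 0.395
grasp_force: 30.0
```

Run:
```python
from h import *
c,P=cam("wrist"); save("w7",c)
hsv=cv2.cvtColor(c,cv2.COLOR_RGB2HSV); m=(hsv[...,0]>105)&(hsv[...,0]<130)&(hsv[...,1]>120)&(abs(P[...,2])<.02)&(np.hypot(P[...,0]-.433,P[...,1]+.267)<.09)
print(m.sum(),cv2.minAreaRect((P[m][:,:2]*1000).astype(np.float32)))
r=np.hypot(P[...,0]-.461,P[...,1]-.025)
c,P=cam("top"); r=np.hypot(P[...,0]-.461,P[...,1]-.025); q=P[(P[...,2]>.068)&(P[...,2]<.077)&(r<.03)]
print(cv2.minEnclosingCircle((q[:,:2]*1000).astype(np.float32)),len(q))
go(.4328,-.2673,.0290,171)
```

```text
13953 ((432.2935791015625, -269.1807861328125), (105.9334716796875, 106.39063262939453), 87.34988403320312)
((460.7598876953125, 24.21294403076172), 21.64610481262207) 384
tcp [ 0.4323 -0.2656  0.1869] rpy [ 1.7998e+02 -1.0000e-02  1.7103e+02] F [ 0.5 -0.1 -1. ] gap 0.396 gf 30.0 t 21.4
shift units (now axes) [-0.03 -0.07  6.32] after turn: [-0.03 -0.06  6.32] turn [ 0.01 -0.    0.01]
```

Request:
{"api": "send_rows", "payload": {
  "deltas": [
    [0, -0.1, 0.6, 0, 0, 0],
    [0, 0, 0.8, 0, 0, 0],
    [0, 0, 0.8, 0, 0, 0],
    [0, 0, 0.8, 0, 0, 0],
    [0, 0, 0.8, 0, 0, 0],
    [0, 0, 0.8, 0, 0, 0],
    [0, 0, 0.7, 0, 0, 0],
    [0, 0, 0.5, 0, 0, 0],
    [0, 0, 0.3, 0, 0, 0],
    [0, 0, 0.1, 0, 0, 0]
  ]
}}

```text
time: 22.27
tcp_pos: [0.4315, -0.2686, 0.0313]
ee_rot: [3.141, -0.001, 2.984]
force: [-0.9, -0.5, -0.6]
finger_gap: 0.396
grasp_force: 30.0
```

Request:
{"api": "send_rows", "payload": {
  "deltas": [
    [0, 0, 0.1, 0, 0, 0],
    [0, 0, 0.02, 0, 0, 0],
    [0, 0, 0.02, 0, 0, 0],
    [0, 0, 0, 0, 0, 0],
    [0, 0, 0, 0, 0, 0],
    [0, 0, 0, 0, 0, 0],
    [0, 0, 0, 0, 0, 0],
    [0, 0, 0, 0, 0, 0],
    [0, 0, 0, 0, 0, 0],
    [0, 0, 0, 0, 0, 0]
  ]
}}

```text
time: 23.1
tcp_pos: [0.4317, -0.2694, 0.0286]
ee_rot: [-3.141, 0.0, 2.983]
force: [-0.7, 0.4, -0.3]
finger_gap: 0.397
grasp_force: 30.0
```

Request:
{"api": "send_rows", "payload": {
  "deltas": [
    [0, 0, 0.02, 0, 0, 0],
    [0, 0, 0.01, 0, 0, 0],
    [0, 0, 0, 0, 0, 0],
    [0, 0, 0, 0, 0, 0],
    [0, 0, 0, 0, 0, 0],
    [0, 0, 0, 0, 0, 0],
    [0, 0, 0, 0, 0, 0],
    [0, 0, 0, 0, 0, 0],
    [0, 0, 0, 0, 0, 0],
    [0, 0, 0, 0, 0, 0]
  ]
}}

```text
time: 23.93
tcp_pos: [0.4317, -0.2694, 0.0279]
ee_rot: [-3.141, 0.0, 2.983]
force: [-1.8, 1.6, 4.9]
finger_gap: 0.396
grasp_force: 30.5
```

Request:
{"api": "send_rows", "payload": {
  "deltas": [
    [0, 0, 0, 0, 0, 0],
    [0, 0, 0, 0, 0, 0],
    [0, 0, 0, 0, 0, 0],
    [0, 0, 0, 0, 0, 0],
    [0, 0, 0, 0, 0, 0],
    [0, 0, 0, 0, 0, 0],
    [0, 0, 0, 0, 0, 0],
    [0, 0, 0, 0, 0, 0],
    [0, 0, 0, 0, 0, 0],
    [0, 0, 0, 0, 0, 0]
  ],
  "grip": 0.55
}}

```text
time: 24.77
tcp_pos: [0.4317, -0.2694, 0.0278]
ee_rot: [-3.141, 0.0, 2.983]
force: [-0.4, -0.5, 0.8]
finger_gap: 0.547
grasp_force: 0.0
```

Request:
{"api": "send_rows", "payload": {
  "deltas": [
    [0, 0, -0.3, 0, 0, 0],
    [0, 0, -0.6, 0, 0, 0],
    [0, 0, -0.8, 0, 0, 0],
    [0, 0, -0.8, 0, 0, 0],
    [0, 0, -0.8, 0, 0, 0],
    [0, 0, -0.8, 0, 0, 0],
    [0, 0, -0.8, 0, 0, 0],
    [0, 0, -0.7, 0, 0, 0],
    [0, 0, -0.4, 0, 0, 0],
    [0, 0, 0, 0, 0, 0]
  ]
}}

```text
time: 25.6
tcp_pos: [0.4327, -0.2698, 0.1802]
ee_rot: [-3.14, 0.003, 2.983]
force: [-0.3, -0.2, 0.4]
finger_gap: 0.557
grasp_force: 0.0
```

Run:
```python
from h import *
c,P=cam("wrist"); save("w8",c)
m=(P[...,2]>.0105)&(P[...,2]<.03)&(np.hypot(P[...,0]-.432,P[...,1]+.268)<.03)
q=P[m]; print(m.sum(),cv2.minEnclosingCircle((q[:,:2]*1000).astype(np.float32)),np.percentile(q[:,2],[5,50,95,100]))
go(.4605,.0246,.180,171)
```

```text
1091 ((431.419189453125, -270.0876159667969), 17.901330947875977) [0.01181386 0.01317283 0.01437069 0.01561476]
tcp [ 0.432  -0.2696  0.1786] rpy [-1.7993e+02  8.0000e-02  1.7093e+02] F [ 0.1  0.3 -0.9] gap 0.554 gf 0.0 t 25.6
shift units (now axes) [ 0.73 11.8  -0.07] after turn: [ 0.72 11.8  -0.06] turn [-0.02  0.02 -0.02]
```

The washer lies flat, within 2 mm of the blue tray centre. Now the spacer.

Request:
{"api": "send_rows", "payload": {
  "deltas": [
    [0.05, 0.7, 0, 0, 0, 0],
    [0.05, 0.7, 0, 0, 0, 0],
    [0.05, 0.7, 0, 0, 0, 0],
    [0.05, 0.7, 0, 0, 0, 0],
    [0.05, 0.7, 0, 0, 0, 0],
    [0.05, 0.7, 0, 0, 0, 0],
    [0.05, 0.7, 0, 0, 0, 0],
    [0.05, 0.7, 0, 0, 0, 0],
    [0.05, 0.7, 0, 0, 0, 0],
    [0.05, 0.7, 0, 0, 0, 0]
  ],
  "grip": 0.68
}}

```text
time: 26.48
tcp_pos: [0.4462, -0.0936, 0.1766]
ee_rot: [3.141, -0.002, 2.983]
force: [0.1, 0.2, -0.0]
finger_gap: 0.678
grasp_force: 0.0
```

Request:
{"api": "send_rows", "payload": {
  "deltas": [
    [0.05, 0.7, 0, 0, 0, 0],
    [0.05, 0.7, 0, 0, 0, 0],
    [0.05, 0.7, 0, 0, 0, 0],
    [0.05, 0.7, 0, 0, 0, 0],
    [0.02, 0.7, 0, 0, 0, 0],
    [0, 0.7, 0, 0, 0, 0],
    [0, 0.6, 0, 0, 0, 0],
    [0, 0, 0, 0, 0, 0],
    [0, 0, 0, 0, 0, 0],
    [0, 0, 0, 0, 0, 0]
  ]
}}

```text
time: 27.32
tcp_pos: [0.4599, 0.0241, 0.177]
ee_rot: [-3.141, -0.001, 2.983]
force: [-0.2, 0.0, -0.1]
finger_gap: 0.68
grasp_force: 0.0
```

```bash
python3 m3.py w9 .068 .077 .4605 .0246 .080 171
```

```text
2428 459.4602966308594 22.973161697387695 22.13222312927246 0.07319580447331153
tcp [0.46   0.0238 0.1772] rpy [-1.7998e+02 -5.0000e-02  1.7087e+02] F [-0.2 -0.9  0.4] gap 0.681 gf 0.0 t 27.4
shift units (now axes) [-0.02  0.04  3.89] after turn: [-0.01  0.03  3.89] turn [-0.   -0.01 -0.03]
```

Request:
{"api": "send_rows", "payload": {
  "deltas": [
    [0, 0, 0.5, 0, 0, 0],
    [0, 0, 0.6, 0, 0, 0],
    [0, 0, 0.6, 0, 0, 0],
    [0, 0, 0.6, 0, 0, 0],
    [0, 0, 0.6, 0, 0, 0],
    [0, 0, 0.5, 0, 0, 0],
    [0, 0, 0.3, 0, 0, 0],
    [0, 0, 0.15, 0, 0, 0],
    [0, 0, 0, 0, 0, 0],
    [0, 0, 0, 0, 0, 0]
  ]
}}

```text
time: 28.2
tcp_pos: [0.4606, 0.0248, 0.0819]
ee_rot: [3.142, 0.0, 2.983]
force: [0.2, 0.1, 0.4]
finger_gap: 0.679
grasp_force: 0.0
```

Request:
{"api": "send_rows", "payload": {
  "deltas": [
    [0, 0, 0, 0, 0, 0],
    [0, 0, 0, 0, 0, 0],
    [0, 0, 0, 0, 0, 0],
    [0, 0, 0, 0, 0, 0],
    [0, 0, 0, 0, 0, 0],
    [0, 0, 0, 0, 0, 0],
    [0, 0, 0, 0, 0, 0],
    [0, 0, 0, 0, 0, 0],
    [0, 0, 0, 0, 0, 0],
    [0, 0, 0, 0, 0, 0]
  ],
  "grip": 0.0,
  "grip_force": 30
}}

```text
time: 29.03
tcp_pos: [0.4609, 0.0248, 0.0826]
ee_rot: [-3.141, 0.001, 2.983]
force: [-1.7, -0.5, 5.9]
finger_gap: 0.5
grasp_force: 29.5
```

```bash
python3 m3.py w10 .068 .077 .6267 .1639 .19 171
```

```text
6270 454.55755615234375 26.55608367919922 28.706336975097656 0.0731517138359835
tcp [0.4609 0.0248 0.0825] rpy [-1.7997e+02  8.0000e-02  1.7093e+02] F [-2.8 -0.1  5.7] gap 0.5 gf 29.5 t 29.1
shift units (now axes) [-5.68  6.54 -4.29] after turn: [-5.68  6.53 -4.3 ] turn [-0.01  0.02 -0.02]
```

View pics/w10.png

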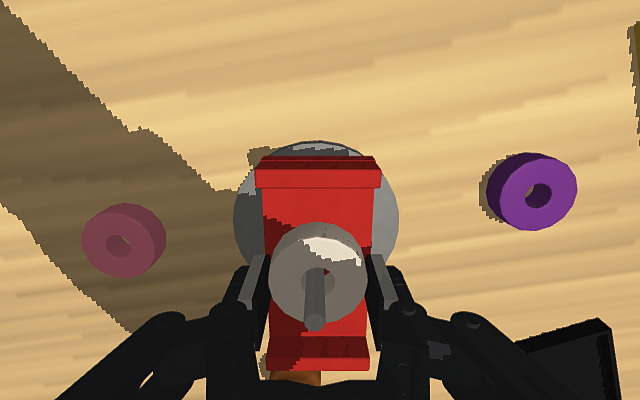

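The white spacer at (318,270) is held on the y sides (gap 0.50), fingers beside the lugs. Lifting it straight up and moving to the black tray.

Request:
{"api": "send_rows", "payload": {
  "deltas": [
    [0, 0, -0.1, 0, 0, 0],
    [0, 0, -0.2, 0, 0, 0],
    [0, 0, -0.5, 0, 0, 0],
    [0, 0, -0.6, 0, 0, 0],
    [0, 0, -0.6, 0, 0, 0],
    [0, 0, -0.6, 0, 0, 0],
    [0, 0, -0.6, 0, 0, 0],
    [0, 0, -0.6, 0, 0, 0],
    [0, 0, -0.4, 0, 0, 0],
    [0, 0, 0, 0, 0, 0]
  ]
}}

```text
time: 29.92
tcp_pos: [0.4615, 0.025, 0.1891]
ee_rot: [-3.141, 0.004, 2.984]
force: [-0.6, 0.3, -0.6]
finger_gap: 0.505
grasp_force: 30.6
```

Request:
{"api": "send_rows", "payload": {
  "deltas": [
    [-0.3, 0.35, 0, 0, 0, 0],
    [-0.5, 0.6, 0, 0, 0, 0],
    [-0.5, 0.6, 0, 0, 0, 0],
    [-0.5, 0.6, 0, 0, 0, 0],
    [-0.5, 0.6, 0, 0, 0, 0],
    [-0.5, 0.6, 0, 0, 0, 0],
    [-0.5, 0.6, 0, 0, 0, 0],
    [-0.5, 0.6, 0, 0, 0, 0],
    [-0.5, 0.6, 0, 0, 0, 0],
    [-0.5, 0.6, 0, 0, 0, 0]
  ]
}}

```text
time: 30.75
tcp_pos: [0.6019, 0.1484, 0.1856]
ee_rot: [-3.141, -0.001, 2.983]
force: [0.4, -0.3, 0.5]
finger_gap: 0.506
grasp_force: 30.6
```

Request:
{"api": "send_rows", "payload": {
  "deltas": [
    [-0.5, 0.5, 0, 0, 0, 0],
    [-0.4, 0.3, 0, 0, 0, 0],
    [0, 0, 0, 0, 0, 0],
    [0, 0, 0, 0, 0, 0],
    [0, 0, 0, 0, 0, 0],
    [0, 0, 0, 0, 0, 0],
    [0, 0, 0, 0, 0, 0],
    [0, 0, 0, 0, 0, 0],
    [0, 0, 0, 0, 0, 0],
    [0, 0, 0, 0, 0, 0]
  ]
}}

```text
time: 31.58
tcp_pos: [0.6268, 0.1638, 0.1867]
ee_rot: [-3.141, 0.0, 2.983]
force: [0.9, -0.4, -0.2]
finger_gap: 0.499
grasp_force: 30.6
```

Run:
```python
from h import *
c,P=cam("wrist"); save("w11",c)
m=(c.max(2)<60)&(P[...,2]<.016)&(P[...,2]>.001)&(np.hypot(P[...,0]-.6267,P[...,1]-.1639)<.08)
print(m.sum(),cv2.minAreaRect((P[m][:,:2]*1000).astype(np.float32)))
c,P=cam("top"); np.savez("top3",c=c,P=P); hsv=cv2.cvtColor(c,cv2.COLOR_RGB2HSV)
m=((hsv[...,0]<8)|(hsv[...,0]>172))&(hsv[...,1]>150)&(P[...,2]>.04)&(P[...,2]<.08)&(np.hypot(P[...,0]-.461,P[...,1]-.025)<.07)
print("br",cv2.minAreaRect((P[m][:,:2]*1000).astype(np.float32)))
go(.6267,.1639,.0315,171)
```

```text
13121 ((626.3001098632812, 162.8476104736328), (106.38802337646484, 108.62818908691406), 12.257774353027344)
br ((0.0, 0.0), (0.0, 0.0), 0.0)
tcp [0.6268 0.164  0.1866] rpy [-1.7999e+02  1.0000e-02  1.7093e+02] F [ 0.6 -0.2 -0.6] gap 0.498 gf 30.6 t 31.7
shift units (now axes) [ 0.01 -0.    6.2 ] after turn: [ 0.  -0.   6.2] turn [-0.    0.   -0.02]
```

View pics/w11.png

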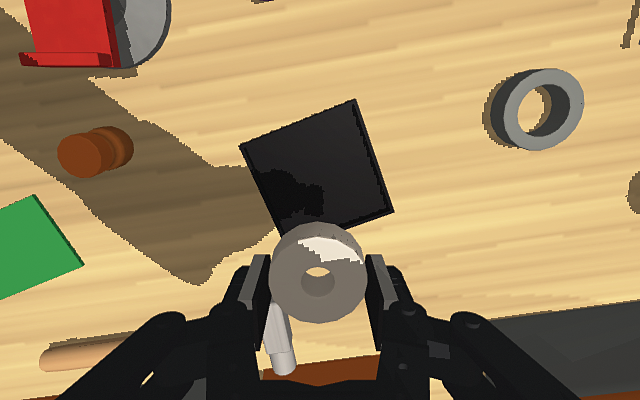

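The spacer at (318,270) is held level, with the black tray at (317,172) and the bracket still on the stud (75,40). Lowering.

Request:
{"api": "send_rows", "payload": {
  "deltas": [
    [0, 0, 0.6, 0, 0, 0],
    [0, 0, 0.8, 0, 0, 0],
    [0, 0, 0.8, 0, 0, 0],
    [0, 0, 0.8, 0, 0, 0],
    [0, 0, 0.8, 0, 0, 0],
    [0, 0, 0.8, 0, 0, 0],
    [0, 0, 0.7, 0, 0, 0],
    [0, 0, 0.5, 0, 0, 0],
    [0, 0, 0.3, 0, 0, 0],
    [0, 0, 0.1, 0, 0, 0]
  ]
}}

```text
time: 32.52
tcp_pos: [0.6264, 0.1639, 0.0307]
ee_rot: [-3.141, -0.001, 2.983]
force: [-3.8, -1.4, 10.4]
finger_gap: 0.499
grasp_force: 31.3
```

Request:
{"api": "send_rows", "payload": {
  "deltas": [
    [0, 0, 0.02, 0, 0, 0],
    [0, 0, 0, 0, 0, 0],
    [0, 0, 0, 0, 0, 0],
    [0, 0, 0, 0, 0, 0],
    [0, 0, 0, 0, 0, 0],
    [0, 0, 0, 0, 0, 0],
    [0, 0, 0, 0, 0, 0],
    [0, 0, 0, 0, 0, 0],
    [0, 0, 0, 0, 0, 0],
    [0, 0, 0, 0, 0, 0]
  ]
}}

```text
time: 33.35
tcp_pos: [0.6269, 0.1641, 0.031]
ee_rot: [-3.142, -0.0, 2.983]
force: [-0.2, -0.6, 0.1]
finger_gap: 0.5
grasp_force: 30.6
```

Request:
{"api": "send_rows", "payload": {
  "deltas": [
    [0, 0, 0.01, 0, 0, 0],
    [0, 0, 0, 0, 0, 0],
    [0, 0, 0, 0, 0, 0],
    [0, 0, 0, 0, 0, 0],
    [0, 0, 0, 0, 0, 0],
    [0, 0, 0, 0, 0, 0],
    [0, 0, 0, 0, 0, 0],
    [0, 0, 0, 0, 0, 0],
    [0, 0, 0, 0, 0, 0],
    [0, 0, 0, 0, 0, 0]
  ],
  "grip": 0.64
}}

```text
time: 34.18
tcp_pos: [0.6269, 0.1641, 0.0308]
ee_rot: [-3.142, 0.0, 2.983]
force: [0.1, -0.2, 0.2]
finger_gap: 0.641
grasp_force: 0.0
```

Request:
{"api": "send_rows", "payload": {
  "deltas": [
    [0, 0, -0.3, 0, 0, 0],
    [0, 0, -0.6, 0, 0, 0],
    [0, 0, -0.8, 0, 0, 0],
    [0, 0, -0.8, 0, 0, 0],
    [0, 0, -0.8, 0, 0, 0],
    [0, 0, -0.8, 0, 0, 0],
    [0, 0, -0.8, 0, 0, 0],
    [0, 0, -0.7, 0, 0, 0],
    [0, 0, -0.4, 0, 0, 0],
    [0, 0, 0, 0, 0, 0]
  ]
}}

```text
time: 35.02
tcp_pos: [0.6278, 0.1648, 0.1843]
ee_rot: [3.14, 0.004, 2.984]
force: [-0.2, -0.8, 0.3]
finger_gap: 0.638
grasp_force: 0.0
```

Run:
```python
from h import *
c,P=cam("wrist"); save("w12",c)
m=(P[...,2]>.017)&(P[...,2]<.03)&(np.hypot(P[...,0]-.6267,P[...,1]-.164)<.04)
q=P[m]; print(m.sum(),cv2.minEnclosingCircle((q[:,:2]*1000).astype(np.float32)),np.percentile(q[:,2],[5,50,95,100]))
go(.4605,.0246,.180,171)
```

```text
1804 ((625.6380004882812, 163.52951049804688), 21.889001846313477) [0.01968954 0.02117769 0.02231248 0.0233066 ]
tcp [0.6273 0.1644 0.1823] rpy [1.7996e+02 1.3000e-01 1.7094e+02] F [ 0.1 -0.5 -0.5] gap 0.645 gf 0.0 t 35.1
shift units (now axes) [ 5.71 -6.57  0.07] after turn: [ 5.72 -6.57  0.09] turn [ 0.01  0.03 -0.02]
```

The spacer is flat, 1 mm off the black tray's centre. Last, the bracket.

Request:
{"api": "send_rows", "payload": {
  "deltas": [
    [0.5, -0.6, 0, 0, 0, 0],
    [0.5, -0.6, 0, 0, 0, 0],
    [0.5, -0.6, 0, 0, 0, 0],
    [0.5, -0.6, 0, 0, 0, 0],
    [0.5, -0.6, 0, 0, 0, 0],
    [0.5, -0.6, 0, 0, 0, 0],
    [0.5, -0.6, 0, 0, 0, 0],
    [0.5, -0.6, 0, 0, 0, 0],
    [0.5, -0.6, 0, 0, 0, 0],
    [0.5, -0.6, 0, 0, 0, 0]
  ],
  "grip": 0.78
}}

```text
time: 35.9
tcp_pos: [0.4784, 0.0349, 0.1796]
ee_rot: [-3.141, -0.002, 2.983]
force: [-0.7, -0.5, -0.0]
finger_gap: 0.783
grasp_force: 0.0
```

Request:
{"api": "send_rows", "payload": {
  "deltas": [
    [0.5, -0.5, 0, 0, 0, 0],
    [0.2, -0.1, 0, 0, 0, 0],
    [0, 0, 0, 0, 0, 0],
    [0, 0, 0, 0, 0, 0],
    [0, 0, 0, 0, 0, 0],
    [0, 0, 0, 0, 0, 0],
    [0, 0, 0, 0, 0, 0],
    [0, 0, 0, 0, 0, 0],
    [0, 0, 0, 0, 0, 0],
    [0, 0, 0, 0, 0, 0]
  ]
}}

```text
time: 36.73
tcp_pos: [0.4602, 0.0238, 0.1808]
ee_rot: [3.141, -0.0, 2.984]
force: [-0.4, -0.1, -0.1]
finger_gap: 0.78
grasp_force: 0.0
```

Run:
```python
from h import *
c,P=cam("wrist"); hsv=cv2.cvtColor(c,cv2.COLOR_RGB2HSV)
m=((hsv[...,0]<8)|(hsv[...,0]>172))&(hsv[...,1]>150)&(np.hypot(P[...,0]-.461,P[...,1]-.025)<.07)
for a,b in((.068,.08),(.05,.08)):
    q=P[m&(P[...,2]>a)&(P[...,2]<b)]; print("br",len(q),cv2.minAreaRect((q[:,:2]*1000).astype(np.float32)),np.median(q[:,2]))
go(.4605,.0246,.067,171)
```

```text
br 1617 ((459.9540710449219, 24.243526458740234), (49.529632568359375, 99.8727798461914), 81.00326538085938) 0.0711635351410779
br 8773 ((459.9715576171875, 24.211788177490234), (49.97235107421875, 99.92800903320312), 80.88375091552734) 0.0555911791830167
tcp [0.4602 0.0237 0.1808] rpy [179.99  -0.   170.94] F [-0.1  0.5 -0.1] gap 0.78 gf 0.0 t 36.8
shift units (now axes) [-0.    0.04  4.55] after turn: [-0.    0.04  4.55] turn [ 0.   -0.   -0.01]
```

Request:
{"api": "send_rows", "payload": {
  "deltas": [
    [0, 0.02, 0.5, 0, 0, 0],
    [0, 0, 0.7, 0, 0, 0],
    [0, 0, 0.7, 0, 0, 0],
    [0, 0, 0.7, 0, 0, 0],
    [0, 0, 0.7, 0, 0, 0],
    [0, 0, 0.6, 0, 0, 0],
    [0, 0, 0.35, 0, 0, 0],
    [0, 0, 0.2, 0, 0, 0],
    [0, 0, 0.1, 0, 0, 0],
    [0, 0, 0, 0, 0, 0]
  ]
}}

```text
time: 37.62
tcp_pos: [0.4602, 0.0242, 0.0669]
ee_rot: [3.142, -0.0, 2.984]
force: [0.4, -0.2, -0.4]
finger_gap: 0.78
grasp_force: 0.0
```

Request:
{"api": "send_rows", "payload": {
  "deltas": [
    [0, 0, 0, 0, 0, 0],
    [0, 0, 0, 0, 0, 0],
    [0, 0, 0, 0, 0, 0],
    [0, 0, 0, 0, 0, 0],
    [0, 0, 0, 0, 0, 0],
    [0, 0, 0, 0, 0, 0],
    [0, 0, 0, 0, 0, 0],
    [0, 0, 0, 0, 0, 0],
    [0, 0, 0, 0, 0, 0],
    [0, 0, 0, 0, 0, 0]
  ],
  "grip": 0.0,
  "grip_force": 50
}}

```text
time: 38.45
tcp_pos: [0.4609, 0.0241, 0.0681]
ee_rot: [-3.141, 0.002, 2.983]
force: [-0.2, 0.5, 4.2]
finger_gap: 0.564
grasp_force: 51.2
```

```bash
python3 m3.py w13 .05 .06 .6574 -.1596 .19 103.5
```

```text
10021 460.99371337890625 25.00023651123047 29.992671966552734 0.05530913792595627
tcp [0.4609 0.0241 0.0681] rpy [-1.7998e+02  9.0000e-02  1.7093e+02] F [-0.4  1.   4. ] gap 0.565 gf 51.2 t 38.5
shift units (now axes) [-8.93 -6.02 -4.86] after turn: [-8.98  5.93 -4.88] turn [1.000e-02 2.000e-02 1.686e+01]
```

View pics/w13.png

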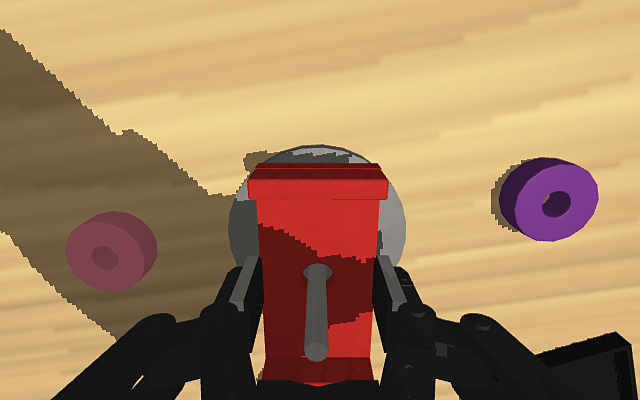

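The bracket is gripped across its middle (gap 0.565), pads at (245,290) and (390,290). Lifting, turning to the mat's direction, then carrying high over the jar.

Request:
{"api": "send_rows", "payload": {
  "deltas": [
    [0, 0, -0.1, 0, 0, 0],
    [0, 0, -0.3, 0, 0, 0],
    [0, 0, -0.6, 0, 0, 0],
    [0, 0, -0.7, 0, 0, 0],
    [0, 0, -0.7, 0, 0, 0],
    [0, 0, -0.7, 0, 0, 0],
    [0, 0, -0.7, 0, 0, 0],
    [0, 0, -0.7, 0, 0, 0],
    [0, 0, -0.4, 0, 0, 0],
    [0, 0, 0, 0, 0, 0]
  ]
}}

```text
time: 39.33
tcp_pos: [0.4613, 0.0242, 0.1918]
ee_rot: [-3.141, 0.004, 2.983]
force: [-0.7, 0.5, -2.3]
finger_gap: 0.565
grasp_force: 52.2
```

Request:
{"api": "send_rows", "payload": {
  "deltas": [
    [0, 0, 0, 0, 0, 0.5],
    [0, 0, 0, 0, 0, 1],
    [0, 0, 0, 0, 0, 1],
    [0, 0, 0, 0, 0, 1],
    [0, 0, 0, 0, 0, 1],
    [0, 0, 0, 0, 0, 1],
    [0, 0, 0, 0, 0, 1],
    [0, 0, 0, 0, 0, 1],
    [0, 0, 0, 0, 0, 1],
    [0, 0, 0, 0, 0, 1]
  ]
}}

```text
time: 40.17
tcp_pos: [0.4597, 0.024, 0.1886]
ee_rot: [-3.141, -0.001, 2.317]
force: [0.5, 0.0, -1.2]
finger_gap: 0.566
grasp_force: 52.2
```

Request:
{"api": "send_rows", "payload": {
  "deltas": [
    [0, 0, 0, 0, 0, 1],
    [0, 0, 0, 0, 0, 1],
    [0, 0, 0, 0, 0, 1],
    [0, 0, 0, 0, 0, 1],
    [0, 0, 0, 0, 0, 1],
    [0, 0, 0, 0, 0, 1],
    [0, 0, 0, 0, 0, 1],
    [0, 0, 0, 0, 0, 0.36],
    [0, 0, 0, 0, 0, 0],
    [0, 0, 0, 0, 0, 0]
  ]
}}

```text
time: 41.0
tcp_pos: [0.46, 0.0241, 0.1891]
ee_rot: [-3.141, -0.0, 1.808]
force: [0.4, -0.1, -1.0]
finger_gap: 0.566
grasp_force: 52.2
```

```bash
python3 -c "
from h import *
go(.6574,-.1596,.0295,103.5)"
```

```text
tcp [0.46   0.0241 0.1891] rpy [-1.7997e+02 -1.0000e-02  1.0362e+02] F [ 0.4 -0.1 -1. ] gap 0.566 gf 52.2 t 41.0
shift units (now axes) [-9.    5.95  6.38] after turn: [-8.99  5.96  6.38] turn [-0.01 -0.    0.03]
```

Request:
{"api": "send_rows", "payload": {
  "deltas": [
    [-0.3, 0.2, 0, 0, 0, 0],
    [-0.6, 0.4, 0, 0, 0, 0],
    [-0.6, 0.4, 0, 0, 0, 0],
    [-0.6, 0.4, 0, 0, 0, 0],
    [-0.6, 0.4, 0, 0, 0, 0],
    [-0.6, 0.4, 0, 0, 0, 0],
    [-0.6, 0.4, 0, 0, 0, 0],
    [-0.6, 0.4, 0, 0, 0, 0],
    [-0.6, 0.4, 0, 0, 0, 0],
    [-0.6, 0.4, 0, 0, 0, 0]
  ]
}}

```text
time: 41.83
tcp_pos: [0.5868, -0.094, 0.1889]
ee_rot: [-3.141, 0.0, 1.807]
force: [0.6, -0.1, -2.4]
finger_gap: 0.56
grasp_force: 52.2
```

Request:
{"api": "send_rows", "payload": {
  "deltas": [
    [-0.6, 0.4, 0, 0, 0, 0],
    [-0.6, 0.4, 0, 0, 0, 0],
    [-0.6, 0.4, 0, 0, 0, 0],
    [-0.6, 0.4, 0, 0, 0, 0],
    [-0.6, 0.4, 0, 0, 0, 0],
    [-0.3, 0.15, 0, 0, 0, 0],
    [0, 0, 0, 0, 0, 0],
    [0, 0, 0, 0, 0, 0],
    [0, 0, 0, 0, 0, 0],
    [0, 0, 0, 0, 0, 0]
  ]
}}

```text
time: 42.67
tcp_pos: [0.657, -0.1591, 0.1898]
ee_rot: [-3.142, 0.0, 1.808]
force: [0.2, 0.9, -1.6]
finger_gap: 0.564
grasp_force: 52.2
```

Run:
```python
from h import *
c,P=cam("wrist"); hsv=cv2.cvtColor(c,cv2.COLOR_RGB2HSV); save("w14",c)
m=(hsv[...,0]>50)&(hsv[...,0]<85)&(hsv[...,1]>120)&(abs(P[...,2])<.02)
print(cv2.minAreaRect((P[m][:,:2]*1000).astype(np.float32)),m.sum())
m=((hsv[...,0]<8)|(hsv[...,0]>172))&(hsv[...,1]>150)&(P[...,2]>.14)
print("held",cv2.minAreaRect((P[m][:,:2]*1000).astype(np.float32)))
go(.6574,-.1596,.0295,103.5)
```

```text
((646.2716674804688, -117.4665756225586), (79.51827239990234, 58.600467681884766), 13.562249183654785) 6292
held ((671.3505859375, -152.6925048828125), (82.8446273803711, 94.66960144042969), 13.599616050720215)
tcp [ 0.6571 -0.1592  0.1899] rpy [1.7999e+02 2.0000e-02 1.0356e+02] F [-0.2 -0.1 -2.2] gap 0.565 gf 52.2 t 42.7
shift units (now axes) [-0.02  0.01  6.42] after turn: [-0.02  0.01  6.42] turn [0.   0.   0.02]
```

View pics/w14.png

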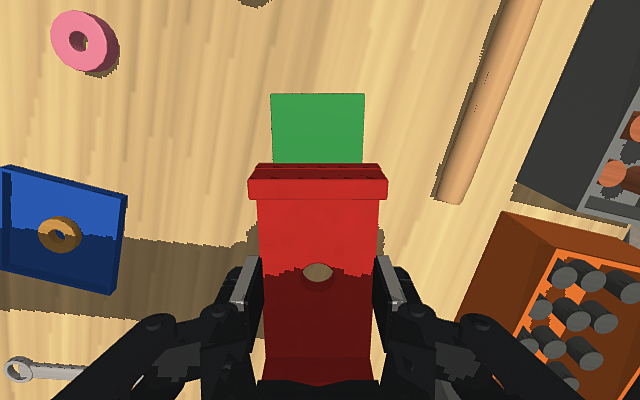

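The bracket is aligned with the mat, which shows at (317,128) ahead of it. The crates and hammer are clear and the washer is centred in blue at (60,235). Lowering.

Request:
{"api": "send_rows", "payload": {
  "deltas": [
    [-0.04, 0, 0.6, 0, 0, 0],
    [0, 0, 0.8, 0, 0, 0],
    [0, 0, 0.8, 0, 0, 0],
    [0, 0, 0.8, 0, 0, 0],
    [0, 0, 0.8, 0, 0, 0],
    [0, 0, 0.8, 0, 0, 0],
    [0, 0, 0.7, 0, 0, 0],
    [0, 0, 0.5, 0, 0, 0],
    [0, 0, 0.4, 0, 0, 0],
    [0, 0, 0.1, 0, 0, 0]
  ]
}}

```text
time: 43.55
tcp_pos: [0.6568, -0.1607, 0.0306]
ee_rot: [-3.14, -0.001, 1.807]
force: [-1.0, -0.4, -2.5]
finger_gap: 0.564
grasp_force: 52.2
```

Request:
{"api": "send_rows", "payload": {
  "deltas": [
    [0, 0, 0.04, 0, 0, 0],
    [0, 0, 0.04, 0, 0, 0],
    [0, 0, 0.02, 0, 0, 0],
    [0, 0, 0, 0, 0, 0],
    [0, 0, 0, 0, 0, 0],
    [0, 0, 0, 0, 0, 0],
    [0, 0, 0, 0, 0, 0],
    [0, 0, 0, 0, 0, 0],
    [0, 0, 0, 0, 0, 0],
    [0, 0, 0, 0, 0, 0]
  ]
}}

```text
time: 44.38
tcp_pos: [0.6576, -0.161, 0.0296]
ee_rot: [-3.142, 0.0, 1.806]
force: [-0.9, -0.5, -2.9]
finger_gap: 0.566
grasp_force: 52.2
```

Request:
{"api": "send_rows", "payload": {
  "deltas": [
    [0, 0, 0.03, 0, 0, 0],
    [0, 0, 0.03, 0, 0, 0],
    [0, 0, 0, 0, 0, 0],
    [0, 0, 0, 0, 0, 0],
    [0, 0, 0, 0, 0, 0],
    [0, 0, 0, 0, 0, 0],
    [0, 0, 0, 0, 0, 0],
    [0, 0, 0, 0, 0, 0],
    [0, 0, 0, 0, 0, 0],
    [0, 0, 0, 0, 0, 0]
  ]
}}

```text
time: 45.22
tcp_pos: [0.6577, -0.161, 0.0282]
ee_rot: [3.142, 0.0, 1.806]
force: [-1.6, 0.4, 2.2]
finger_gap: 0.567
grasp_force: 52.7
```

Request:
{"api": "send_rows", "payload": {
  "deltas": [
    [0, 0, 0, 0, 0, 0],
    [0, 0, 0, 0, 0, 0],
    [0, 0, 0, 0, 0, 0],
    [0, 0, 0, 0, 0, 0],
    [0, 0, 0, 0, 0, 0],
    [0, 0, 0, 0, 0, 0],
    [0, 0, 0, 0, 0, 0],
    [0, 0, 0, 0, 0, 0],
    [0, 0, 0, 0, 0, 0],
    [0, 0, 0, 0, 0, 0]
  ],
  "grip": 0.8
}}

```text
time: 46.05
tcp_pos: [0.6576, -0.161, 0.0281]
ee_rot: [3.142, 0.0, 1.806]
force: [0.6, -0.1, 0.1]
finger_gap: 0.797
grasp_force: 0.0
```

Request:
{"api": "send_rows", "payload": {
  "deltas": [
    [0, 0, -0.3, 0, 0, 0],
    [0, 0, -0.6, 0, 0, 0],
    [0, 0, -0.8, 0, 0, 0],
    [0, 0, -0.8, 0, 0, 0],
    [0, 0, -0.8, 0, 0, 0],
    [0, 0, -0.8, 0, 0, 0],
    [0, 0, -0.8, 0, 0, 0],
    [0, 0, -0.7, 0, 0, 0],
    [0, 0, -0.4, 0, 0, 0],
    [0, 0, 0, 0, 0, 0]
  ]
}}

```text
time: 46.88
tcp_pos: [0.6589, -0.1609, 0.1818]
ee_rot: [3.137, 0.002, 1.806]
force: [0.1, 0.5, 0.1]
finger_gap: 0.804
grasp_force: 0.0
```

Run:
```python
from h import *
c,P=cam("wrist"); hsv=cv2.cvtColor(c,cv2.COLOR_RGB2HSV)
m=((hsv[...,0]<8)|(hsv[...,0]>172))&(hsv[...,1]>150)&(P[...,2]<.05)&(np.hypot(P[...,0]-.657,P[...,1]+.161)<.07)
print("br",m.sum(),cv2.minAreaRect((P[m][:,:2]*1000).astype(np.float32)),np.percentile(P[m][:,2],[5,50,95]))
m=(hsv[...,0]>50)&(hsv[...,0]<85)&(hsv[...,1]>120)&(abs(P[...,2])<.02)
print("mat",cv2.minAreaRect((P[m][:,:2]*1000).astype(np.float32)),m.sum())
c,P=cam("scene"); hsv=cv2.cvtColor(c,cv2.COLOR_RGB2HSV); m=(hsv[...,0]<14)&(hsv[...,1]>180)&(P[...,2]>.04)&(P[...,2]<.06)&(np.hypot(P[...,0]-.57,P[...,1]+.0075)<.04)
print("jar",P[m].mean(0),m.sum())
r=lambda x,y:P[(np.hypot(P[...,0]-x,P[...,1]-y)<.03)&(P[...,2]>.008)]
for x,y in((.4175,.2693),(.432,-.269),(.6265,.1635)): q=r(x,y); print(len(q),q.mean(0),q[:,2].max())
go(.6574,-.1596,.0295,103.5)
```

```text
br 6891 ((656.7974243164062, -161.0895233154297), (50.88575744628906, 99.78170776367188), 13.487794876098633) [0.01414843 0.01552621 0.0315571 ]
mat ((657.0369873046875, -161.48373413085938), (79.72882843017578, 149.29083251953125), 13.590965270996094) 7697
jar [ 0.57703632 -0.01290608  0.04575836] 28
67 [0.42146602 0.26814533 0.01620634] 0.026454373015763356
146 [ 0.43583281 -0.26987195  0.01241827] 0.015517123568736142
275 [0.63113874 0.16030552 0.01872787] 0.023540346599514952
tcp [ 0.6576 -0.161   0.1782] rpy [1.7999e+02 3.0000e-02 1.0350e+02] F [-0.3  0.3 -0.3] gap 0.803 gf 0.0 t 47.0
shift units (now axes) [0.06 0.01 5.95] after turn: [0.06 0.01 5.95] turn [ 0.    0.01 -0.  ]
```

All four pieces are in place and the gripper is clear, so I'm handing in.

```bash
python3 -c "
from rig import ticket
print(ticket.job_done())"
```

```text
the job is handed in; nothing more can be done
None
```

I handed the job in at about 47 s of 136 s; no verdict came back. By my camera measurements the nut, washer, spacer and bracket are each flat and within about 2 mm of their centres, the bracket is along the mat to within 1°, and the jar was not touched.

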